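# Line up two preserve jars and hold the lid gauge on the first

### The arm

A 7-joint arm with a two-finger parallel gripper is mounted at the origin on a cart in front of the work surface, level with it; the furniture and walls round the work are solid. World frame = base frame: x ahead of the robot, y to its left, z up, the work surface at z = 0. Lengths are in m, angles in rad, forces in N, time in s.
With the tool pointing down it reaches from about 0.4 to 0.875 m from the base axis. Payload 6.5 kg.
Tool frame: the origin (TCP) lies midway between the tips of the shut fingers; the grasp point (between the pads) lies 19 mm behind it; z points along the fingers, y is the line along which they close (so a half turn about z gives the same grasp; the last joint's range is limited). The gripper opens to 88 mm and grips with 3 to 60 N. Pads are 18 mm wide; open, the fingers measure 123 mm over their backs; the gripper's body (75 mm by 187 mm) begins 45 mm behind the grasp point.
Start: joints at [1.137, 0.536, -0.004, 1.538, 0.003, 1.067, -0.071], TCP at [0.234, -0.607, 0.239] pointing down, gripper open.
Joint ranges: [-2.7, 2.7], [-0.37, 2.16], [-1.27, 1.26], [0.24, 2.4], [-1.31, 4.45], [0.19, 1.91], [-2.76, 2.76]. Speed limits (rad/s): [2.39, 2.39, 3.14, 3.14, 3.14, 3.14, 3.14].

### API

Orientations are given as a unit quaternion [w, x, y, z].
In Python, from cell import env gives the robot as it stands.
- The arm moves only by the tool servo_tool, never from a script. Its argument "rows" is a list of rows, each a list of 7 numbers: the finger opening in m, from 0 to 0.0881, then the shift along the tool's x, y, z in normalised numbers (1 is 0.75 m), then the turn, a rotation vector about the tool's x, y, z in shares of 360 degrees (1.0 is 360 degrees). In form: [[fingers, x, y, z, ax, ay, az], ...]. A call has 1 to 20 rows; each row is the pose to reach, as a shift and turn from the pose commanded when the call began, along the tool's axes at that moment; what a row does not reach only later rows make up. A row lasts 1/12 s, in which the tool goes at most 41.7 mm and 7.16 degrees, less where a joint would pass 70% of its speed; a pose out of reach is approached as far as the arm can. A call with a gripper value outside its range is refused whole. The fingers move at their own pace and stop on an object; "squeeze" is the grip in N (left out, the last holds). Time passes only in rows, so rows that repeat a pose let the fingers close. It gives the time, the measured TCP pose, the force, the opening and the grip force at its end, in the units of the state.
- env.read_state(): the state, without advancing time (a new reading comes with each control period).
- env.get_image(name): name is "scene" or "top" or "wrist"; returns a dict with "color" (384x512x3 uint8, red, green, blue), "range_z" (384x512 float32, m along the optical axis (not along the pixel's ray), 0 where there is no reading), "K" (3x3 intrinsics, pixels), "T" (4x4, takes a point from camera to world coordinates); the wrist camera has in their place "T_tool_cam" (4x4, takes a point from camera to tool coordinates, whose origin is the TCP and whose axes are the flange's). Camera axes: x right, y down, z forward; pixel columns grow to the right and rows downward; lengths in m; the calibration is good to about 2 mm. The wrist camera is an equidistant fisheye: a pixel r from the principal point sees the ray r / f radians off the axis. A picture is of the moment at which its call begins: read the wrist's pose just before it.
- env.close_job(): hands the job in; it is judged then, once.
Trained networks look in the newest picture that a camera, given by its name, has taken for a name from the list of things; names that differ only in an ending like _2 or _b are one class to them, and where a whole thing is asked for, a point or a joint stands for the part that bears it (a point fixed in the world has none). Each returns a list of dicts, best first, with "conf" (0 to 1); they miss things now and then, are a little off and sometimes report something else, mostly with a low value. They report only what shows in the picture. A call takes as long as a camera call. They do not tell look-alikes from the thing itself.
- env.spot_in(thing, camera): "at" ([column, row] in pixels, amid what is visible of it).
- env.spot_point(thing, camera): "at" ([column, row] in pixels: a listed point, or the origin of a listed thing).
The state is a dict: "t": time; "joint_positions": joint angles; "qd": joint speeds; "joint_efforts": joint torques, N m; "ee_pos": TCP position; "orientation": TCP orientation; "force": force on the tool from outside, world axes, zero at the start; "moment": the same for the moment, N m; "grip_width": finger opening in m; "finger_force": force on a finger pad.
Only numpy, scipy, OpenCV 4.12 (cv2) and the standard library are available. Lean on these libraries where they do the work, as an engineer would, in place of code of your own. Each camera call takes 0.05 s, during which the arm holds its last target. There are 200 camera calls.

### The job

Slide the two preserve jars upright along the worktop, without lifting them, into single file between the guide rails, the first one right up against the end stop and the second one touching or nearly touching it. Then take the lid gauge out of its stand by its handle and hold it upright on the raised centre button of the lid of the jar at the end stop, pressing lightly and gently until its spring plunger has gone in by about half its travel. Finish while holding the gauge there, still and with no other contact on the jars, and leave the bell, the glass of toothpicks and the biscuit bowl where they are.

Things in the scene. Friction and masses are not known exactly. Their poses are not given: they have to be found in the camera images.
- lane: Fixed lane: two parallel steel guide rails 150 mm long, 8 mm thick, 20 mm high, 62 mm apart inside, along the lane's y axis; closed at -y by an end stop, open at +y (roughly the robot's left), where the rails splay to a mouth about 90 mm wide. No floor plate: jars slide on the worktop. Origin on the worktop, midway between and along the rails; z up.
- lane_stop (a point): Foot of the middle of the end stop's inner face, at y = -70 mm in the lane's frame (stop 78 mm wide, 32 mm high). A jar against the stop has its axis 28 mm from here (lane y = -42 mm), the next one 84 mm (y = +14 mm).
- lane_mouth (a point): Middle of the lane's open mouth on the worktop, at y = +108 mm in the lane's frame, where the splayed rail ends finish; the straight rails end at y = +75 mm.
- jar_1: Full amber glass preserve jar with paper label and flat steel screw lid, loose, 0.18 to 0.35 kg, round, 56 mm diameter (glass 0 to 56 mm high, lid 54 mm diameter from 64 to 78 mm high), 80 mm high over the lid's centre button. Origin: centre of its underside, z up. The two jars are alike and either may go first.
- jar_2: The second preserve jar, same as jar_1.
- jar_1_spot (a point): Centre of the top of the raised round button (18 mm diameter, 2 mm high) in the middle of jar_1's lid, 80 mm above its underside: the spot to gauge.
- jar_2_spot (a point): The same point on jar_2.
- stand: Wooden gauge stand, fixed: base 70 x 70 mm, top plate 60 x 60 mm whose upper face is 62 mm above the worktop, with one vertical through hole of 19 mm diameter in its middle. Origin: centre of its underside, z up. (Furniture near: behind the work a wooden display cabinet, 433 mm high, front at world x = 0.595, from y = -0.34 to 0.49; keep hand and wrist off it.)
- stand_home (a point): Where the gauge's origin lies while it rests in the stand: on the hole's axis, 40 mm above the worktop.
- gauge: Lid gauge, loose, 0.15 kg, at first upright in the stand. Origin on its axis at the sleeve's lower end, z up the axis. Sleeve 12 mm diameter, z 0 to 22 mm; collar 28 mm diameter, 22 to 29 mm, rests on the stand; dial 44 mm diameter, 18 mm thick (face to -x), 28 to 72 mm; square handle above. Spring plunger, an 8 mm pin, sticks out 28 mm below. Lift 55 mm to clear the stand.
- gauge_grip (a point): Place to grip the gauge: on its axis, 100 mm above its origin, in the black handle, 22 x 22 mm with sides along the gauge's x and y, from z = 71 to 118 mm in the gauge's frame.
- gauge_tip (a point): Centre of the flat lower end of the gauge's plunger; on the gauge's axis at z = -28 mm in its frame when free, higher by the plunger's travel when pressed in.
- gauge_plunger (a joint): How far the spring plunger is pressed into the gauge: 0 free, 0.012 m fully in. It takes about 1.5 N to start and 4.5 N to push fully in (3 N at half travel).
- toothpicks: Small glass of toothpicks, 61 mm diameter, 72 mm high; bystander. Origin: centre of its underside.
- bell: Counter bell, 73 mm diameter, 58 mm high; bystander. Origin: centre of its underside.
- biscuits: White bowl of biscuits, 118 mm diameter, 52 mm high; bystander. Origin: centre of its underside.
Mind the look-alikes: they are no part of the job. Leave any green look-alike of the jar_1 alone.

How it is judged:
By the outcome, as a careful person would: the job done as asked, in the order asked, and still so for the second after the job is handed in, while the arm keeps its last pose, push and grip.
It also fails if it takes over 72 s, if anything falls off the work surface, if the arm or the gripper's body presses on something with over 40 N, if the wrist force passes 120 N, or if a joint passes its speed limit or range.

## Working session

There is one attempt and no reset: what is moved stays moved. The work goes in short steps, Python scripts to look and compute and a tool call to move; the robot and the scene stay as the last step left them, time stands still between calls to the robot, and variables do not carry over. Pictures are saved under pics/ and viewed, at most 10 in all, crops included, and the job is handed in when it is done.

Besides the shell and the picture viewer there is one more tool, called after "Request:" as name(argument=value, ...) on one line, values as JSON. servo_tool: Moves the arm, as the interface text tells. Its arguments: {"type":"object","properties":{"rows":{"type":"array","items":{"type":"array","items":{"type":"number"}}},"squeeze":{"type":"number"}},"required":["rows"]}

```bash
mkdir -p pics; ls; cat > h.py <<'E'
import numpy as np, cv2
from cell import env
from scipy.spatial.transform import Rotation as R
def px(im,uv,z=None):
    u,v=uv;K=im["K"];T=im["T"]
    d=np.array([(u-K[0,2])/K[0,0],(v-K[1,2])/K[1,1],1.])
    if z is None:
        r=im["range_z"][int(round(v)),int(round(u))]
        return (T@np.r_[d*r,1])[:3]
    w=T[:3,:3]@d;o=T[:3,3];return o+w*(z-o[2])/w[2]
def save(im,n): cv2.imwrite(f"pics/{n}.png",im["color"][:,:,::-1])
E
python3 - <<'E'
from h import *
s=env.read_state();print({k:np.round(v,3) for k,v in s.items()})
a=[]
for c in("top","scene"):
    im=env.get_image(c);a.append(im["color"]);np.savez(f"{c}0.npz",**{k:im[k] for k in("color","range_z","K","T")})
    print(c,im["T"].round(3).tolist(),im["K"][0,0])
    for t,z in [("jar_1",0),("jar_1_spot",.08),("lane",0),("lane_stop",0),("lane_mouth",0),("stand",0),("stand_home",.04),("gauge_grip",.14),("toothpicks",0),("bell",0),("biscuits",0)]:
        for d in env.spot_point(t,c): print(c,t,round(d["conf"],2),np.round(d["at"],1),px(im,d["at"],z).round(3))
    save(im,c+"0")
cv2.imwrite("pics/scene_crop.png",a[1][:,:,::-1])
E
```

```text
pics
{'t': np.float64(0.0), 'joint_positions': array([ 1.137,  0.537, -0.004,  1.539,  0.003,  1.067, -0.071]), 'qd': array([ 0.001, -0.001, -0.   , -0.   , -0.001, -0.001,  0.001]), 'joint_efforts': array([ 0.0000e+00, -5.7099e+01,  9.9100e-01, -2.5160e+01, -5.6000e-02,
        1.8000e-02,  0.0000e+00]), 'ee_pos': array([ 0.233, -0.606,  0.238]), 'orientation': array([-0.001,  0.983,  0.183, -0.   ]), 'force': array([ 0.43 ,  0.57 , -0.002]), 'moment': array([0.001, 0.002, 0.028]), 'finger_force': np.float64(0.0), 'grip_width': np.float64(0.088)}
top [[0.017, -0.989, 0.144, 0.253], [-1.0, -0.019, -0.012, 0.007], [0.014, -0.144, -0.989, 1.747], [0.0, 0.0, 0.0, 1.0]] 441.42059618463867
top jar_1 0.71 [171.8 197.3] [0.475 0.345 0.   ]
top jar_1 0.66 [206.3 192.1] [0.498 0.209 0.   ]
top jar_1 0.59 [108.  179.8] [0.54  0.603 0.   ]
top jar_1_spot 0.75 [198.8 191.1] [0.49  0.229 0.08 ]
top jar_1_spot 0.6 [406.7 192.8] [ 0.498 -0.567  0.08 ]
top jar_1_spot 0.5 [104.3 175.3] [0.544 0.591 0.08 ]
top lane 0.87 [272.5 196.1] [ 0.487 -0.055  0.   ]
top lane 0.75 [170.3 193.6] [0.489 0.352 0.  
[... 1120 characters left out ...]
0.15 [231.2 146.1] [0.514 0.451 0.   ]
scene lane_mouth 0.7 [245.6 193. ] [0.466 0.08  0.   ]
scene stand 0.72 [273.3 248. ] [ 0.467 -0.28   0.   ]
scene stand 0.54 [279.2 239.7] [ 0.51  -0.247  0.   ]
scene stand 0.23 [229.4 157.6] [0.473 0.363 0.   ]
scene stand 0.21 [248.3 193. ] [0.479 0.075 0.   ]
scene stand_home 0.7 [277.2 244.1] [ 0.479 -0.291  0.04 ]
scene gauge_grip 0.54 [278.7 231. ] [ 0.48  -0.293  0.14 ]
scene toothpicks 0.62 [227.5 142.8] [0.503 0.487 0.   ]
scene bell 0.51 [295.9 272.5] [ 0.508 -0.43   0.   ]
scene biscuits 0.97 [312.7 304.3] [ 0.509 -0.587  0.   ]
scene biscuits 0.22 [278.6 229.2] [ 0.531 -0.191 -0.   ]
scene biscuits 0.18 [277.8 244.1] [ 0.494 -0.267  0.   ]
```

```bash
python3 - <<'E'
import numpy as np,cv2
t=np.load("top0.npz")["color"][150:240,70:440,::-1]; s=np.load("scene0.npz")["color"][100:320,190:340,::-1]
t=cv2.resize(t,None,fx=2.1,fy=2.1,interpolation=3); s=cv2.resize(s,None,fx=1.7,fy=1.7,interpolation=3)
o=np.zeros((590,790,3),np.uint8); o[:t.shape[0],:t.shape[1]]=t; s=np.rot90(s); o[200:200+s.shape[0],:s.shape[1]]=s
cv2.imwrite("pics/both.png",o)
E
```

```text
(no output)
```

View pics/both.png

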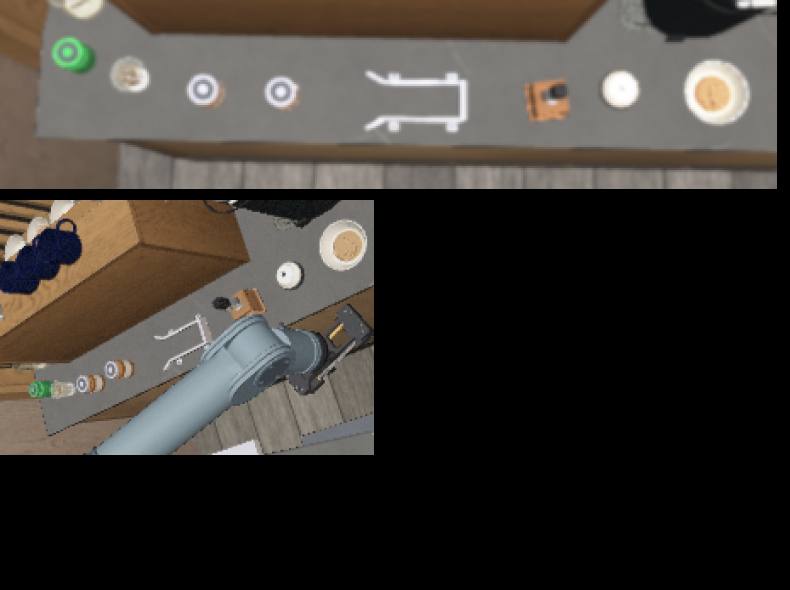

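View pics/scene0.png

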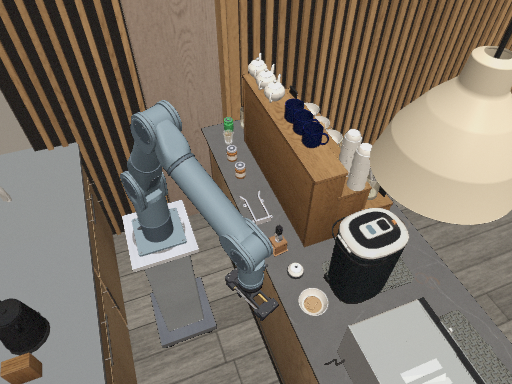

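Candidates for "jar" in the top view: green jar (104,175), a look-alike to leave alone; glass of toothpicks (131,186), no; amber jars with steel lids at (167,193) and (204,194), which I choose. Lane is around (270,197) and gauge stand at (327,197). Next I move the wrist over the lane and look closer.

Careful with the scale: shifts go in shares of 0.75 m and turns go in shares of 360 degrees. That gives: -0.434 m is -0.5787, 0.42 m is 0.56, -1.2 rad is -0.191.

Request:
servo_tool(rows=[[0.088,0.0267,-0.0267,-0.08,0,0,-0.0159],[0.088,0.0667,-0.0667,-0.08,0,0,-0.0318],[0.088,0.56,-0.5787,-0.08,0,0,-0.191],[0.088,0.56,-0.5787,-0.08,0,0,-0.191],[0.088,0.56,-0.5787,-0.08,0,0,-0.191],[0.088,0.56,-0.5787,-0.08,0,0,-0.191],[0.088,0.56,-0.5787,-0.08,0,0,-0.191],[0.088,0.56,-0.5787,-0.08,0,0,-0.191],[0.088,0.56,-0.5787,-0.08,0,0,-0.191],[0.088,0.56,-0.5787,-0.08,0,0,-0.191],[0.088,0.56,-0.5787,-0.08,0,0,-0.191],[0.088,0.56,-0.5787,-0.08,0,0,-0.191],[0.088,0.56,-0.5787,-0.08,0,0,-0.191],[0.088,0.56,-0.5787,-0.08,0,0,-0.191],[0.088,0.56,-0.5787,-0.08,0,0,-0.191],[0.088,0.56,-0.5787,-0.08,0,0,-0.191],[0.088,0.56,-0.5787,-0.08,0,0,-0.191],[0.088,0.56,-0.5787,-0.08,0,0,-0.191],[0.088,0.56,-0.5787,-0.08,0,0,-0.191],[0.088,0.56,-0.5787,-0.08,0,0,-0.191]])

```text
t: 2.87
ee_pos: [0.469, -0.0525, 0.2986]
orientation: [0.0, 0.709, 0.705, -0.0]
force: [0.2, -0.4, 0.3]
grip_width: 0.0879
finger_force: 0.0
```

```bash
cat >> h.py <<'E'
def tool():
    s=env.read_state();w,x,y,z=s["orientation"];T=np.eye(4);T[:3,:3]=R.from_quat([x,y,z,w]).as_matrix();T[:3,3]=s["ee_pos"];return T
def wrist(n=None):
    T=tool();im=env.get_image("wrist");im["T"]=T@im["T_tool_cam"]
    if n: save(im,n); np.savez(n+".npz",**{k:im[k] for k in("color","range_z","K","T")})
    return im
def fray(im,uv):
    K=im["K"];a=np.array([(uv[0]-K[0,2])/K[0,0],(uv[1]-K[1,2])/K[1,1]]);th=np.hypot(*a)
    d=np.r_[a/max(th,1e-9)*np.sin(th),np.cos(th)];return im["T"][:3,3],im["T"][:3,:3]@d
def fz(im,uv,z): o,w=fray(im,uv);return o+w*(z-o[2])/w[2]
def fproj(im,P):
    p=np.linalg.inv(im["T"])@np.r_[P,1];K=im["K"];th=np.arctan2(np.hypot(p[0],p[1]),p[2]);e=p[:2]/np.hypot(p[0],p[1])*th
    return np.array([K[0,2]+K[0,0]*e[0],K[1,2]+K[1,1]*e[1]])
def fcloud(im):
    v,u=np.indices(im["range_z"].shape);K=im["K"];a=np.stack([(u-K[0,2])/K[0,0],(v-K[1,2])/K[1,1]],-1);th=np.hypot(a[...,0],a[...,1])+1e-9
    d=np.concatenate([a/th[...,None]*np.tan(th)[...,None],np.ones(th.shape+(1,))],-1)*im["range_z"][...,None]
    return d@im["T"][:3,:3].T+im["T"][:3,3]
L=[("jar_1_spot",.08),("lane",0),("lane_stop",0),("lane_mouth",0),("stand",0),("gauge_grip",.14)]
def look(n,L=L):
    im=wrist(n)
    for t,z in L:
        for d in env.spot_point(t,"wrist"):
            if d["conf"]>.3: print(t,round(d["conf"],2),np.round(d["at"],1),fz(im,d["at"],z).round(3))
    return im
E
python3 - <<'E'
from h import *
s=env.read_state();print(s["t"],s["ee_pos"],s["orientation"],s["joint_positions"].round(2),s["force"])
im=look("w1");print(im["K"],im["T"].round(3))
E
```

```text
2.8667 [ 0.46900609 -0.05246458  0.29856213] [ 5.05350390e-05  7.09285220e-01  7.04921457e-01 -4.60713485e-04] [ 0.52  0.21 -0.57  1.9   0.13  1.07 -0.11] [ 0.1636466  -0.40048761  0.30001713]
lane 0.67 [256.  200.9] [ 0.48  -0.126 -0.   ]
lane_stop 0.97 [255.3 198.7] [ 0.479 -0.122  0.   ]
stand 0.85 [256.7 284.5] [ 0.482 -0.285  0.   ]
gauge_grip 0.77 [261.8 344.5] [ 0.486 -0.296  0.14 ]
gauge_grip 0.47 [258.1 300.6] [ 0.48  -0.213  0.14 ]
[[297.31863964   0.         249.32099202]
 [  0.         297.31863964 195.06622761]
 [  0.           0.           1.        ]] [[ 1.    -0.006 -0.002  0.471]
 [-0.006 -0.954 -0.299  0.024]
 [-0.     0.299 -0.954  0.446]
 [ 0.     0.     0.     1.   ]]
```

View pics/w1.png

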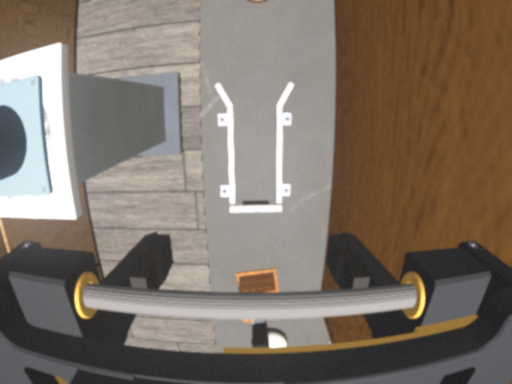

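The wrist picture shows the lane with the stop's bar at (256,208), rails at columns 231 and 280, mouth ends at (218,85)/(292,85), stand at (257,282) and a jar edge at (258,0).

To row units: 0.18 m is 0.24.

Request:
servo_tool(rows=[[0.088,0.24,0,0,0,0,0],[0.088,0.24,0,0,0,0,0],[0.088,0.24,0,0,0,0,0],[0.088,0.24,0,0,0,0,0],[0.088,0.24,0,0,0,0,0],[0.088,0.24,0,0,0,0,0],[0.088,0.24,0,0,0,0,0],[0.088,0.24,0,0,0,0,0]])

```text
t: 3.88
ee_pos: [0.4702, 0.128, 0.2985]
orientation: [0.0, 0.709, 0.705, -0.0]
force: [-0.2, 0.5, -1.5]
grip_width: 0.0882
finger_force: 0.0
```

```bash
python3 - <<'E'
from h import *
im=dict(np.load("w1.npz"));
def lanefit(im):
    P=fcloud(im).reshape(-1,3);P=P[im["range_z"].ravel()>0]
    near=P[(abs(P[:,0]-.48)<.1)&(P[:,1]>-.15)&(P[:,1]<.1)]
    print("table z",np.median(near[:,2]))
    T=near[(near[:,2]>.012)&(near[:,2]<.045)]
    for lo,hi in((.44,.465),(.495,.525)):
        q=T[(T[:,0]>lo-.015)&(T[:,0]<hi+.01)&(T[:,1]>-.09)&(T[:,1]<.03)]
        if len(q)>20:
            for y in np.arange(-.09,.04,.02):
                r=q[abs(q[:,1]-y)<.01]
                if len(r): print(lo,round(y,2),len(r),r[:,0].min().round(4),np.median(r[:,0]).round(4),r[:,0].max().round(4),np.median(r[:,2]).round(3))
    q=T[(abs(T[:,0]-.48)<.02)&(T[:,1]<-.08)];print("stop",len(q),q[:,1].min(),q[:,1].max(),np.median(q[:,2]))
lanefit(im)
s=env.read_state();print(s["t"],s["ee_pos"])
im=look("w2");lanefit(im)
E
```

```text
table z 0.3813481424688779
0.44 -0.09 38 0.4396 0.4436 0.4473 0.021
0.44 -0.07 82 0.44 0.4439 0.4475 0.021
0.44 -0.05 72 0.4391 0.4435 0.4474 0.021
0.44 -0.03 82 0.4394 0.4427 0.4468 0.021
0.44 -0.01 83 0.4384 0.4429 0.4468 0.021
0.44 0.01 82 0.4387 0.443 0.446 0.021
0.44 0.03 42 0.4348 0.4407 0.446 0.021
0.495 -0.09 41 0.5096 0.5123 0.5169 0.021
0.495 -0.07 77 0.5096 0.5132 0.5166 0.021
0.495 -0.05 76 0.5096 0.5131 0.518 0.021
0.495 -0.03 75 0.5085 0.5127 0.5161 0.021
0.495 -0.01 82 0.5083 0.5119 0.5156 0.021
0.495 0.01 83 0.5083 0.5123 0.5171 0.021
0.495 0.03 45 0.5088 0.5138 0.5182 0.021
stop 297 -0.13268454466475282 -0.12102644269188119 0.032203929649157303
3.8833 [0.47024494 0.12798471 0.29848235]
jar_1_spot 0.91 [259.   99.8] [0.483 0.21  0.08 ]
stand 0.73 [253.9 350. ] [ 0.479 -0.279  0.   ]
table z 0.0018013818370956891
0.44 -0.09 22 0.4388 0.4425 0.446 0.021
0.44 -0.07 50 0.4393 0.4432 0.4466 0.021
0.44 -0.05 54 0.4388 0.4436 0.447 0.021
0.44 -0.03 57 0.4389 0.4429 0.447 0.022
0.44 -0.01 58 0.4396 0.4431 0.4465 0.021
0.44 0.01 64 0.4388 0.4436 0.4468 0.021
0.44 0.03 41 0.4363 0.4425 0.4468 0.021
0.495 -0.09 23 0.5092 0.5124 0.516 0.021
0.495 -0.07 54 0.5087 0.512 0.5171 0.021
0.495 -0.05 63 0.5083 0.5126 0.5166 0.021
0.495 -0.03 55 0.5081 0.5123 0.5159 0.021
0.495 -0.01 48 0.5099 0.513 0.5163 0.021
0.495 0.01 57 0.5094 0.5127 0.5161 0.021
0.495 0.03 39 0.5092 0.5124 0.52 0.021Traceback (most recent call last):
  File "<stdin>", line 17, in <module>
  File "<stdin>", line 14, in lanefit
    return umr_minimum(a, axis, None, out, keepdims, initial, where)
ValueError: zero-size array to reduction operation minimum which has no identity
```

View pics/w2.png

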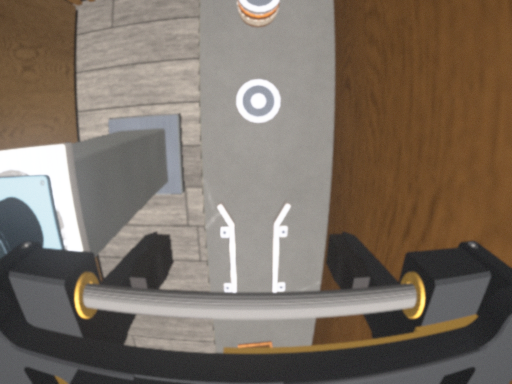

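The picture shows the near jar's lid at (258,100) and the second jar at (258,8), cut off at the top. Both are steel-lidded and amber, so the choice is right.

```bash
cat >> h.py <<'E'
def lids(im,zlo=.07,zhi=.095):
    P=fcloud(im);m=((im["range_z"]>0)&(P[...,2]>zlo)&(P[...,2]<zhi)&(abs(P[...,0]-.48)<.09)&(P[...,1]>-.16)).astype(np.uint8)
    n,l,st,c=cv2.connectedComponentsWithStats(m)
    for i in range(1,n):
        if st[i,4]>150:
            q=P[l==i];(cx,cy),r=cv2.minEnclosingCircle(q[:,:2].astype(np.float32));print("lid px",c[i].round(),"mean",q.mean(0).round(4),"circ",round(cx,4),round(cy,4),"r",round(r,4),"ztop",np.percentile(q[:,2],95).round(4))
E
python3 - <<'E'
from h import *
lids(dict(np.load("w2.npz")))
E
```

```text
lid px [259.   5.] mean [0.4839 0.3319 0.0783] circ 0.4844 0.3399 r 0.025 ztop 0.0806
lid px [258. 100.] mean [0.4821 0.2094 0.0797] circ 0.4822 0.2098 r 0.0273 ztop 0.0815
```

To row units: 0.27 m is 0.36, 0.24 m is 0.32.

Request:
servo_tool(rows=[[0.088,0.0533,0.0147,0.0267,0,0,0],[0.088,0.1087,0.0147,0.08,0,0,0],[0.088,0.1087,0.0147,0.1333,0,0,0],[0.088,0.1087,0.0147,0.1867,0,0,0],[0.088,0.1087,0.0147,0.24,0,0,0],[0.088,0.1087,0.0147,0.28,0,0,0],[0.088,0.1087,0.0147,0.32,0,0,0],[0.088,0.1087,0.0147,0.3467,0,0,0],[0.088,0.1087,0.0147,0.36,0,0,0],[0.088,0.1087,0.0147,0.36,0,0,0],[0.045,0.1087,0.0147,0.36,0,0,0],[0.045,0.1087,0.0147,0.36,0,0,0],[0.045,0.1087,0.0147,0.36,0,0,0],[0.045,0.1087,0.0147,0.36,0,0,0],[0.045,0.1087,0.0147,0.36,0,0,0],[0.045,0.1087,0.0147,0.36,0,0,0]], squeeze=10)

```text
t: 5.57
ee_pos: [0.4817, 0.211, 0.0295]
orientation: [0.0, 0.708, 0.706, 0.0]
force: [-1.1, -0.3, 5.9]
grip_width: 0.0559
finger_force: 10.0
```

To row units: -0.29 m is -0.3867, -0.07 m is -0.0933.

Request:
servo_tool(rows=[[0.045,-0.0133,0,0,0,0,0],[0.045,-0.04,-0.0013,0,0,0,0],[0.045,-0.0667,-0.0027,0,0,0,0],[0.045,-0.0933,-0.004,0,0,0,0],[0.045,-0.12,-0.004,0,0,0,0],[0.045,-0.1467,-0.004,0,0,0,0],[0.045,-0.1733,-0.004,0,0,0,0],[0.045,-0.2,-0.004,0,0,0,0],[0.045,-0.2267,-0.004,0,0,0,0],[0.045,-0.2467,-0.004,0,0,0,0],[0.045,-0.2667,-0.004,0,0,0,0],[0.045,-0.2867,-0.004,0,0,0,0],[0.045,-0.3067,-0.004,0,0,0,0],[0.045,-0.3267,-0.004,0,0,0,0],[0.045,-0.3467,-0.004,0,0,0,0],[0.045,-0.3627,-0.004,0,0,0,0],[0.045,-0.376,-0.004,0,0,0,0],[0.045,-0.3867,-0.004,0,0,0,0],[0.045,-0.3867,-0.004,0,0,0,0]])

```text
t: 7.15
ee_pos: [0.4784, -0.0805, 0.0295]
orientation: [0.001, 0.709, 0.705, 0.001]
force: [1.4, -1.5, 5.6]
grip_width: 0.0557
finger_force: 10.0
```

To row units: -0.0125 m is -0.0167, -0.011 m is -0.0147.

Request:
servo_tool(rows=[[0.045,-0.0053,0,0,0,0,0],[0.045,-0.0093,0,0,0,0,0],[0.045,-0.012,0,0,0,0,0],[0.045,-0.0147,0,0,0,0,0],[0.045,-0.0167,0,0,0,0,0],[0.045,-0.0167,0,0,0,0,0]])

```text
t: 7.65
ee_pos: [0.4784, -0.0907, 0.0295]
orientation: [0.0, 0.708, 0.706, 0.001]
force: [0.2, 2.8, 6.4]
grip_width: 0.0557
finger_force: 10.0
```

```bash
python3 - <<'E'
from h import *
s=env.read_state();print(s["ee_pos"],s["force"],s["moment"],s["finger_force"])
E
```

```text
[ 0.47838891 -0.09072222  0.02949991] [0.2168229  2.82532944 6.40318489] [ 0.76615455 -0.08582629 -0.03715103] 10.002109897322953
```

To row units: -0.002 m is -0.0027, -0.001 m is -0.0013.

Request:
servo_tool(rows=[[0.045,-0.0013,0,0,0,0,0],[0.045,-0.0027,0,0,0,0,0],[0.045,-0.0027,0,0,0,0,0],[0.045,-0.0027,0,0,0,0,0]])

```text
t: 7.98
ee_pos: [0.4784, -0.0922, 0.0295]
orientation: [0.0, 0.708, 0.706, 0.002]
force: [-0.5, 4.1, 6.0]
grip_width: 0.0555
finger_force: 10.0
```

To row units: -0.003 m is -0.004, -0.002 m is -0.0027.

Request:
servo_tool(rows=[[0.045,-0.0013,0,0,0,0,0],[0.045,-0.0027,0,0,0,0,0],[0.045,-0.004,0,0,0,0,0],[0.045,-0.004,0,0,0,0,0]])

```text
t: 8.32
ee_pos: [0.4784, -0.0926, 0.0295]
orientation: [-0.001, 0.707, 0.707, 0.003]
force: [0.4, 10.7, 7.1]
grip_width: 0.0555
finger_force: 10.0
```

Request:
servo_tool(rows=[[0.045,0.004,0,0,0,0,0],[0.045,0.0067,0,0,0,0,0],[0.088,0.0067,0,0,0,0,0],[0.088,0.0067,0,0,0,0,0],[0.088,0.0067,0,0,0,0,0],[0.088,0.0067,0,0,0,0,0],[0.088,0.0067,0,-0.0267,0,0,0],[0.088,0.0067,0,-0.08,0,0,0],[0.088,0.0267,0,-0.1333,0,0,0],[0.088,0.08,0,-0.1867,0,0,0],[0.088,0.1333,0,-0.24,0,0,0],[0.088,0.1867,0,-0.2933,0,0,0],[0.088,0.24,0,-0.3333,0,0,0],[0.088,0.2933,0,-0.36,0,0,0],[0.088,0.3333,0,-0.36,0,0,0],[0.088,0.3733,0,-0.36,0,0,0],[0.088,0.3733,0,-0.36,0,0,0],[0.088,0.3733,0,-0.36,0,0,0]])

```text
t: 9.82
ee_pos: [0.4774, 0.1905, 0.3006]
orientation: [-0.001, 0.705, 0.709, 0.003]
force: [-0.3, 0.6, -0.3]
grip_width: 0.0879
finger_force: 0.0
```

```bash
python3 - <<'E'
from h import *
s=env.read_state();print(s["t"],s["ee_pos"],s["orientation"])
lids(look("w3",[("jar_1_spot",.08)]))
im=env.get_image("top")
for d in env.spot_point("jar_1_spot","top"): print(round(d["conf"],2),np.round(d["at"],1),px(im,d["at"],.08).round(3))
E
```

```text
9.8167 [0.47735981 0.19049521 0.30064342] [-0.00074493  0.70513361  0.70906935  0.0025864 ]
jar_1_spot 0.67 [248.8 337.1] [ 0.48  -0.096  0.08 ]
lid px [254.  41.] mean [0.4839 0.3489 0.0795] circ 0.4835 0.3496 r 0.0274 ztop 0.0816
lid px [249. 333.] mean [ 0.4796 -0.0882  0.0793] circ 0.4788 -0.0929 r 0.0276 ztop 0.082
0.62 [279.2 194.5] [ 0.483 -0.078  0.08 ]
0.62 [105.1 175.9] [0.542 0.588 0.08 ]
0.52 [170.3 198.4] [0.46  0.335 0.08 ]
0.43 [244.4 198.7] [0.464 0.054 0.08 ]
```

To row units: 0.271 m is 0.3613, 0.08 m is 0.1067.

Request:
servo_tool(rows=[[0.088,0.0533,0.0093,0.0267,0,0,0],[0.088,0.1067,0.0093,0.0667,0,0,0],[0.088,0.16,0.0093,0.1067,0,0,0],[0.088,0.2,0.0093,0.1467,0,0,0],[0.088,0.2107,0.0093,0.2,0,0,0],[0.088,0.2107,0.0093,0.2533,0,0,0],[0.088,0.2107,0.0093,0.2933,0,0,0],[0.088,0.2107,0.0093,0.32,0,0,0],[0.088,0.2107,0.0093,0.3467,0,0,0],[0.088,0.2107,0.0093,0.3613,0,0,0],[0.088,0.2107,0.0093,0.3613,0,0,0],[0.045,0.2107,0.0093,0.3613,0,0,0],[0.045,0.2107,0.0093,0.3613,0,0,0],[0.045,0.2107,0.0093,0.3613,0,0,0],[0.045,0.2107,0.0093,0.3613,0,0,0],[0.045,0.2107,0.0093,0.3613,0,0,0],[0.045,0.2107,0.0093,0.3613,0,0,0]], squeeze=10)

```text
t: 11.43
ee_pos: [0.4855, 0.3418, 0.0285]
orientation: [-0.0, 0.708, 0.706, 0.0]
force: [-2.7, -1.3, 5.8]
grip_width: 0.0552
finger_force: 10.0
```

```bash
python3 - <<'E'
from h import *
s=env.read_state();print(s["t"],s["ee_pos"],s["orientation"],tool()[:3,0].round(4))
E
```

```text
11.4333 [0.48553606 0.34175606 0.02852078] [-3.05298367e-05  7.08070319e-01  7.06141901e-01  1.95229916e-04] [2.7e-03 1.0e+00 3.0e-04]
```

```bash
python3 - <<'E'
from h import *
im=look("w4",[("jar_1_spot",.08)])
lids(im)
s=env.read_state();print(s["t"],s["ee_pos"],s["qd"].round(3))
E
```

```text
lid px [249. 260.] mean [0.4866 0.3613 0.0788] circ 0.4868 0.3507 r 0.0448 ztop 0.0815
lid px [161. 327.] mean [0.4515 0.3358 0.0892] circ 0.4514 0.3369 r 0.0088 ztop 0.0945
lid px [337. 326.] mean [0.5217 0.3358 0.0892] circ 0.5215 0.3374 r 0.0088 ztop 0.0945
lid px [249. 325.] mean [0.4865 0.3298 0.0795] circ 0.4863 0.3328 r 0.0189 ztop 0.0804
11.5333 [0.48551604 0.34176176 0.02850659] [-0.     0.001 -0.001 -0.001 -0.001 -0.    -0.   ]
```

View pics/w4.png

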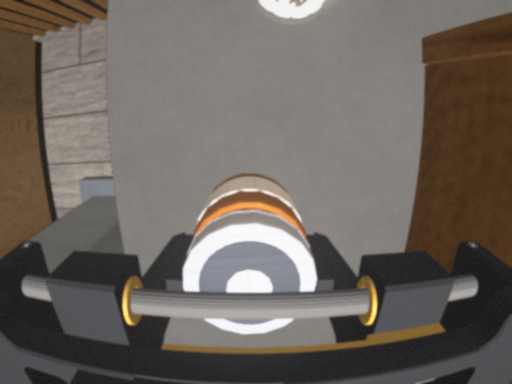

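```bash
python3 - <<'E'
from h import *
im=dict(np.load("w4.npz"))
for p in [(250,222),(250,333),(184,275),(316,275),(250,283)]: print(p,fz(im,p,.078).round(4))
E
```

```text
(250, 222) [0.487  0.3772 0.078 ]
(250, 333) [0.4869 0.3235 0.078 ]
(184, 275) [0.4609 0.3543 0.078 ]
(316, 275) [0.513  0.3541 0.078 ]
(250, 283) [0.4869 0.351  0.078 ]
```

The picture shows the lid centred at (250,279), so the jar is at y≈0.350 and the grip sits 8 mm off its axis. I regrip on centre.

To row units: 0.0085 m is 0.0113, 0.005 m is 0.0067.

Request:
servo_tool(rows=[[0.088,0,0,0,0,0,0],[0.088,0,0,0,0,0,0],[0.088,0,0,0,0,0,0],[0.088,0.0067,0,0,0,0,0],[0.088,0.0113,0,0,0,0,0],[0.088,0.0113,0,0,0,0,0],[0.045,0.0113,0,0,0,0,0],[0.045,0.0113,0,0,0,0,0],[0.045,0.0113,0,0,0,0,0],[0.045,0.0113,0,0,0,0,0],[0.045,0.0113,0,0,0,0,0]], squeeze=10)

```text
t: 12.45
ee_pos: [0.4858, 0.3498, 0.0277]
orientation: [0.0, 0.708, 0.706, -0.0]
force: [0.6, -0.3, 0.2]
grip_width: 0.0574
finger_force: 0.0
```

```bash
python3 - <<'E'
from h import *
s=env.read_state();print(s["t"],s["ee_pos"],s["force"],tool()[:3,0].round(4))
E
```

```text
12.45 [0.48579819 0.34976079 0.02768925] [ 0.60352191 -0.27411806  0.23648495] [ 3.2e-03  1.0e+00 -1.0e-04]
```

To row units: -0.28 m is -0.3733, -0.007 m is -0.0093.

Request:
servo_tool(rows=[[0.045,0,0,0,0,0,0],[0.045,0,0,0,0,0,0],[0.045,0,0,0,0,0,0],[0.045,-0.0133,-0.0013,0,0,0,0],[0.045,-0.04,-0.004,0,0,0,0],[0.045,-0.0667,-0.0067,0,0,0,0],[0.045,-0.0933,-0.0093,0,0,0,0],[0.045,-0.12,-0.0093,0,0,0,0],[0.045,-0.1467,-0.0093,0,0,0,0],[0.045,-0.1733,-0.0093,0,0,0,0],[0.045,-0.2,-0.0093,0,0,0,0],[0.045,-0.2267,-0.0093,0,0,0,0],[0.045,-0.2533,-0.0093,0,0,0,0],[0.045,-0.28,-0.0093,0,0,0,0],[0.045,-0.3067,-0.0093,0,0,0,0],[0.045,-0.3333,-0.0093,0,0,0,0],[0.045,-0.36,-0.0093,0,0,0,0],[0.045,-0.3733,-0.0093,0,0,0,0],[0.045,-0.3733,-0.0093,0,0,0,0]])

```text
t: 14.03
ee_pos: [0.4776, 0.0666, 0.0276]
orientation: [0.001, 0.71, 0.705, -0.001]
force: [0.6, -1.2, -2.2]
grip_width: 0.0555
finger_force: 10.0
```

To row units: -0.103 m is -0.1373, -0.095 m is -0.1267.

Request:
servo_tool(rows=[[0.045,-0.0133,0.0007,0,0,0,0],[0.045,-0.0333,0.0007,0,0,0,0],[0.045,-0.0533,0.0007,0,0,0,0],[0.045,-0.0733,0.0007,0,0,0,0],[0.045,-0.0933,0.0007,0,0,0,0],[0.045,-0.1067,0.0007,0,0,0,0],[0.045,-0.12,0.0007,0,0,0,0],[0.045,-0.1267,0.0007,0,0,0,0],[0.045,-0.132,0.0007,0,0,0,0],[0.045,-0.1347,0.0007,0,0,0,0],[0.045,-0.1373,0.0007,0,0,0,0],[0.045,-0.1373,0.0007,0,0,0,0]])

```text
t: 15.03
ee_pos: [0.478, -0.0331, 0.0276]
orientation: [-0.0, 0.708, 0.706, -0.0]
force: [-0.2, -0.6, -2.7]
grip_width: 0.0558
finger_force: 10.0
```

To row units: -0.004 m is -0.0053, -0.003 m is -0.004.

Request:
servo_tool(rows=[[0.045,-0.0013,0,0,0,0,0],[0.045,-0.0027,0,0,0,0,0],[0.045,-0.004,0,0,0,0,0],[0.045,-0.0053,0,0,0,0,0],[0.045,-0.0053,0,0,0,0,0],[0.045,-0.0053,0,0,0,0,0]])

```text
t: 15.53
ee_pos: [0.478, -0.0371, 0.0277]
orientation: [-0.0, 0.708, 0.706, -0.0]
force: [0.3, -0.6, -3.3]
grip_width: 0.0556
finger_force: 10.0
```

To row units: -0.004 m is -0.0053, -0.003 m is -0.004.

Request:
servo_tool(rows=[[0.045,-0.0013,0,0.0013,0,0,0],[0.045,-0.0027,0,0.0013,0,0,0],[0.045,-0.004,0,0.0013,0,0,0],[0.045,-0.0053,0,0.0013,0,0,0],[0.045,-0.0053,0,0.0013,0,0,0]])

```text
t: 15.95
ee_pos: [0.4785, -0.0386, 0.0272]
orientation: [-0.001, 0.708, 0.707, 0.002]
force: [-1.4, 6.8, 4.8]
grip_width: 0.0556
finger_force: 10.0
```

To row units: -0.27 m is -0.36, -0.25 m is -0.3333.

Request:
servo_tool(rows=[[0.045,0.0027,0,0,0,0,0],[0.045,0.0053,0,0,0,0,0],[0.088,0.0053,0,0,0,0,0],[0.088,0.0053,0,0,0,0,0],[0.088,0.0053,0,0,0,0,0],[0.088,0.0053,0,0,0,0,0],[0.088,0.0053,0,-0.0267,0,0,0],[0.088,0.0053,0,-0.08,0,0,0],[0.088,0.0053,0,-0.1333,0,0,0],[0.088,0,0,-0.1867,0,0,0],[0.088,-0.0133,0,-0.24,0,0,0],[0.088,-0.0533,0,-0.2933,0,0,0],[0.088,-0.1067,0,-0.3333,0,0,0],[0.088,-0.16,0,-0.36,0,0,0],[0.088,-0.2133,0,-0.36,0,0,0],[0.088,-0.24,0,-0.36,0,0,0],[0.088,-0.24,0,-0.36,0,0,0],[0.088,-0.24,0,-0.36,0,0,0],[0.088,-0.24,0,-0.36,0,0,0]])

```text
t: 17.53
ee_pos: [0.4774, -0.2201, 0.2964]
orientation: [-0.001, 0.708, 0.706, 0.0]
force: [-0.4, -0.9, 0.0]
grip_width: 0.0876
finger_force: 0.0
```

```bash
python3 - <<'E'
from h import *
s=env.read_state();print(s["t"],s["ee_pos"],s["orientation"])
im=look("w5");lids(im);lids(im,.1,.2)
E
```

```text
17.5333 [ 0.47738162 -0.22005875  0.29637997] [-5.23648940e-04  7.07939109e-01  7.06273253e-01  1.87760301e-04]
jar_1_spot 0.91 [254.   65.3] [ 0.484 -0.095  0.08 ]
jar_1_spot 0.57 [262.1 347. ] [ 0.5   -0.529  0.08 ]
jar_1_spot 0.32 [252.4  17.7] [ 0.483 -0.034  0.08 ]
lane 0.39 [250.5  36. ] [ 0.481 -0.039  0.   ]
lane_stop 0.65 [248.1  90.8] [ 0.477 -0.123  0.   ]
stand 0.6 [252.  197.7] [ 0.483 -0.287  0.   ]
gauge_grip 0.97 [254.1 234.6] [ 0.484 -0.285  0.14 ]
lid px [250.  22.] mean [ 0.4798 -0.0393  0.0794] circ 0.4798 -0.0383 r 0.0274 ztop 0.0813
lid px [250.  65.] mean [ 0.4793 -0.0946  0.0796] circ 0.4793 -0.0942 r 0.0272 ztop 0.0814
```

View pics/w5.png

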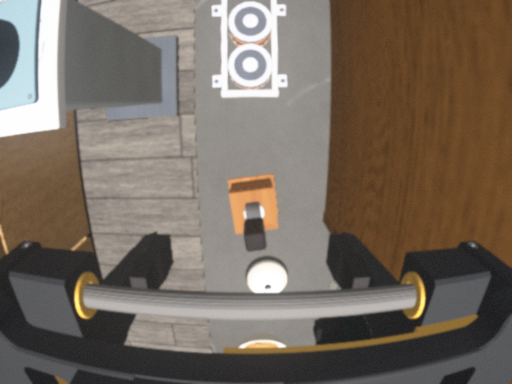

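The picture shows both jars in file at (250,65) and (250,22) between the rails, the stand at (252,203) and the gauge handle's top near (256,243), slightly turned. The bell is at (267,275).

```bash
python3 - <<'E'
from h import *
im=dict(np.load("w5.npz"));P=fcloud(im);m=(im["range_z"]>0)&(abs(P[...,0]-.484)<.05)&(abs(P[...,1]+.287)<.05)
for lo,hi in((.055,.068),(.07,.115),(.12,.148),(.15,.17)):
    q=P[m&(P[...,2]>lo)&(P[...,2]<hi)]
    if len(q)>5: print(lo,len(q),q.mean(0).round(4),q.min(0).round(4),q.max(0).round(4),cv2.minAreaRect((q[:,:2]*1000).astype(np.float32)))
E
```

```text
0.055 1313 [ 0.4843 -0.279   0.0634] [ 0.4508 -0.3188  0.055 ] [ 0.5169 -0.2522  0.0677] ((484.33856201171875, -285.4200744628906), (60.09099578857422, 59.632484436035156), 7.958170413970947)
0.07 280 [ 0.4832 -0.2716  0.0989] [ 0.4712 -0.2931  0.0702] [ 0.498  -0.2636  0.1119] ((485.23199462890625, -277.7243957519531), (28.401920318603516, 26.79522705078125), 83.84008026123047)
0.12 177 [ 0.4833 -0.2744  0.1354] [ 0.4722 -0.2916  0.1205] [ 0.4968 -0.272   0.1477] ((487.9550476074219, -277.651611328125), (15.177132606506348, 29.416461944580078), 59.55475997924805)
0.15 434 [ 0.4842 -0.2828  0.1584] [ 0.4726 -0.2967  0.15  ] [ 0.4967 -0.2725  0.1613] ((484.3584289550781, -284.63311767578125), (22.217863082885742, 22.294958114624023), 8.293791770935059)
```

To row units: 0.173 m is 0.2307, 0.007 m is 0.0093, -0.145 rad is -0.0231.

Request:
servo_tool(rows=[[0.06,-0.04,0.0093,0,0,0,-0.0111],[0.06,-0.086,0.0093,0.0133,0,0,-0.0231],[0.06,-0.086,0.0093,0.04,0,0,-0.0231],[0.06,-0.086,0.0093,0.08,0,0,-0.0231],[0.06,-0.086,0.0093,0.12,0,0,-0.0231],[0.06,-0.086,0.0093,0.16,0,0,-0.0231],[0.06,-0.086,0.0093,0.2,0,0,-0.0231],[0.06,-0.086,0.0093,0.22,0,0,-0.0231],[0.06,-0.086,0.0093,0.2307,0,0,-0.0231],[0.06,-0.086,0.0093,0.2307,0,0,-0.0231],[0.06,-0.086,0.0093,0.2307,0,0,-0.0231],[0.06,-0.086,0.0093,0.2307,0,0,-0.0231]])

```text
t: 18.88
ee_pos: [0.4854, -0.2858, 0.1251]
orientation: [0.001, 0.655, 0.756, 0.0]
force: [-0.4, 0.4, 0.0]
grip_width: 0.06
finger_force: 0.0
```

```bash
python3 - <<'E'
from h import *
s=env.read_state();T=tool();print(s["t"],s["ee_pos"],s["force"],s["grip_width"]);print(T[:3,:3].round(4))
print("delta tool", T[:3,:3].T@(np.array([.4844,-.2847,.122])-s["ee_pos"]))
E
```

```text
18.8833 [ 0.48539619 -0.28580939  0.12508196] [-0.36276511  0.40008599  0.0359254 ] 0.060004766587772033
[[-0.1416  0.9899  0.002 ]
 [ 0.9899  0.1416 -0.001 ]
 [-0.0013  0.0018 -1.    ]]
delta tool [ 0.00124334 -0.00083472  0.00307879]
```

To row units: 0.003 m is 0.004, -0.001 m is -0.0013.

Request:
servo_tool(rows=[[0.06,0.0013,-0.0013,0.004,0,0,0],[0.06,0.0013,-0.0013,0.004,0,0,0],[0.015,0.0013,-0.0013,0.004,0,0,0],[0.015,0.0013,-0.0013,0.004,0,0,0],[0.015,0.0013,-0.0013,0.004,0,0,0],[0.015,0.0013,-0.0013,0.004,0,0,0],[0.015,0.0013,-0.0013,0.004,0,0,0],[0.015,0.0013,-0.0013,0.004,0,0,0],[0.015,0.0013,-0.0013,0.004,0,0,0],[0.015,0.0013,-0.0013,0.004,0,0,0]], squeeze=30)

```text
t: 19.72
ee_pos: [0.4832, -0.2847, 0.1207]
orientation: [-0.0, 0.655, 0.755, -0.0]
force: [-0.4, -0.0, 0.7]
grip_width: 0.0217
finger_force: 30.0
```

```bash
python3 - <<'E'
from h import *
s=env.read_state();T=tool();print(s["t"],s["ee_pos"],s["force"],s["moment"],s["grip_width"],s["finger_force"]);print(T[:3,:3].round(4))
E
```

```text
19.7167 [ 0.48322707 -0.28474914  0.12070887] [-0.41671496 -0.00949606  0.71472898] [-0.08211178 -0.1128974   0.02647471] 0.02169308442934513 29.98883781954646
[[-1.416e-01  9.899e-01 -0.000e+00]
 [ 9.899e-01  1.416e-01 -0.000e+00]
 [-0.000e+00 -1.000e-04 -1.000e+00]]
```

To row units: 0.19 m is 0.2533, -0.11 m is -0.1467.

Request:
servo_tool(rows=[[0.015,0,0,-0.0067,0,0,0],[0.015,0,0,-0.0267,0,0,0],[0.015,0,0,-0.0533,0,0,0],[0.015,0,0,-0.08,0,0,0],[0.015,0,0,-0.1067,0,0,0],[0.015,0,0,-0.1333,0,0,0],[0.015,0.0133,0.0013,-0.1467,0,0,0],[0.015,0.04,0.0053,-0.1467,0,0,0],[0.015,0.0667,0.008,-0.1467,0,0,0],[0.015,0.0933,0.0107,-0.1467,0,0,0],[0.015,0.12,0.0147,-0.1467,0,0,0],[0.015,0.1467,0.0173,-0.1467,0,0,0],[0.015,0.1733,0.02,-0.1467,0,0,0],[0.015,0.2,0.024,-0.1467,0,0,0],[0.015,0.2267,0.0267,-0.1467,0,0,0],[0.015,0.2427,0.0287,-0.1467,0,0,0],[0.015,0.2533,0.0296,-0.1467,0,0,0],[0.015,0.2533,0.0296,-0.1467,0,0,0],[0.015,0.2533,0.0296,-0.1467,0,0,0],[0.015,0.2533,0.0296,-0.1467,0,0,0]])

```text
t: 21.38
ee_pos: [0.4783, -0.0947, 0.2305]
orientation: [0.0, 0.656, 0.755, -0.0]
force: [-0.1, 0.1, -1.6]
grip_width: 0.0216
finger_force: 30.0
```

```bash
python3 - <<'E'
from h import *
s=env.read_state();T=tool();print(s["t"],s["ee_pos"],s["force"],s["moment"],s["grip_width"],s["finger_force"]);print(T[:3,:3].round(4))
im=look("w6",[("jar_1_spot",.08),("gauge_tip",.112),("gauge",.15),("gauge_grip",.25)]);lids(im)
c=im["color"][:,100:400]
sc=env.get_image("scene");a=sc["color"][130:280,190:340]
a=cv2.resize(a,(384,384),interpolation=3);cv2.imwrite("pics/w6c.png",np.hstack([c,a])[:,:,::-1])
E
```

```text
21.3833 [ 0.47827463 -0.09470758  0.23053934] [-0.13359206  0.06877129 -1.57754597] [-0.02313757 -0.09931217  0.0110405 ] 0.021630143762579494 29.989064005203545
[[-1.400e-01  9.902e-01 -3.000e-04]
 [ 9.902e-01  1.400e-01 -5.000e-04]
 [-4.000e-04 -4.000e-04 -1.000e+00]]
jar_1_spot 0.67 [251.5 178.6] [ 0.481 -0.094  0.08 ]
gauge_tip 0.42 [250.7 192.8] [ 0.481 -0.099  0.112]
gauge 0.93 [251.1 203.2] [ 0.481 -0.097  0.15 ]
gauge_grip 0.63 [251.5 267.6] [ 0.481 -0.096  0.25 ]
lid px [258. 124.] mean [ 0.4795 -0.0371  0.0798] circ 0.4795 -0.0374 r 0.0272 ztop 0.0816
lid px [250. 174.] mean [ 0.4791 -0.0896  0.0799] circ 0.4796 -0.0936 r 0.0271 ztop 0.0818
```

View pics/w6c.png

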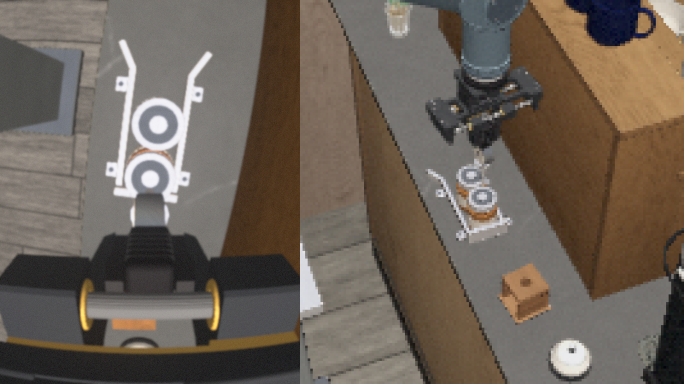

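To row units: 0.034 m is 0.0453, 0.032 m is 0.0427.

Request:
servo_tool(rows=[[0.015,0.0027,0,0.0067,0,0,0],[0.015,0.0027,0,0.016,0,0,0],[0.015,0.0027,0,0.0267,0,0,0],[0.015,0.0027,0,0.036,0,0,0],[0.015,0.0027,0,0.0427,0,0,0],[0.015,0.0027,0,0.0453,0,0,0],[0.015,0.0027,0,0.0453,0,0,0],[0.015,0.0027,0,0.0453,0,0,0],[0.015,0.0027,0,0.0453,0,0,0]])

```text
t: 22.43
ee_pos: [0.4783, -0.0915, 0.197]
orientation: [0.0, 0.655, 0.756, 0.0]
force: [-0.3, -0.1, -1.5]
grip_width: 0.0217
finger_force: 30.0
```

```bash
python3 - <<'E'
from h import *
s=env.read_state();T=tool();print(s["t"],s["ee_pos"],s["force"],s["qd"].round(3))
im=look("w7",[("jar_1_spot",.08),("gauge_tip",.088)]);lids(im)
cv2.imwrite("pics/w7c.png",cv2.resize(im["color"][130:280,170:340,::-1],None,fx=3.5,fy=3.5,interpolation=3))
E
```

```text
22.4333 [ 0.47828891 -0.09147335  0.19695987] [-0.32627392 -0.11418515 -1.52558633] [ 0.001 -0.005 -0.002  0.    -0.     0.001 -0.   ]
jar_1_spot 0.92 [250.3 189.2] [ 0.48  -0.092  0.08 ]
jar_1_spot 0.39 [249.6 194.1] [ 0.48  -0.097  0.08 ]
gauge_tip 0.52 [248.8 194.6] [ 0.479 -0.095  0.088]
lid px [258. 130.] mean [ 0.4795 -0.0372  0.0798] circ 0.4796 -0.0373 r 0.0271 ztop 0.0815
lid px [249. 182.] mean [ 0.4786 -0.0861  0.0798] circ 0.4798 -0.0937 r 0.0271 ztop 0.0816
```

View pics/w7c.png

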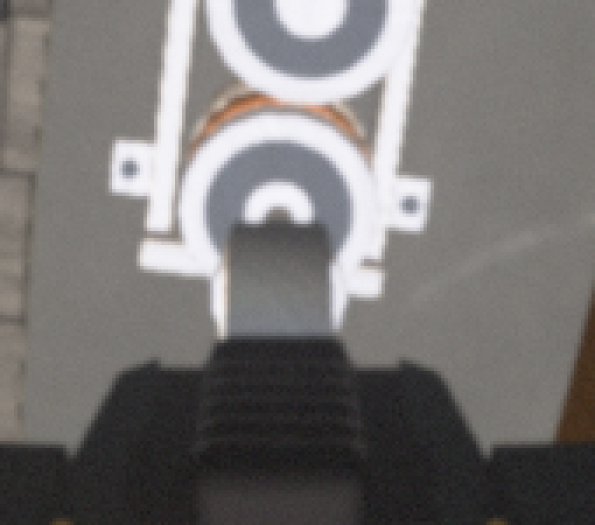

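Pin front edge at crop (280,207) on the button (245–315, top edge at row 180): the pin axis is at y≈-0.0935 against button centre -0.0937, and x agrees. Descending gently.

To row units: 0.011 m is 0.0147, 0.01 m is 0.0133.

Request:
servo_tool(rows=[[0.015,0,0,0.0027,0,0,0],[0.015,0,0,0.0053,0,0,0],[0.015,0,0,0.008,0,0,0],[0.015,0,0,0.0093,0,0,0],[0.015,0,0,0.0107,0,0,0],[0.015,0,0,0.012,0,0,0],[0.015,0,0,0.0133,0,0,0],[0.015,0,0,0.0147,0,0,0],[0.015,0,0,0.0147,0,0,0],[0.015,0,0,0.0147,0,0,0]])

```text
t: 23.42
ee_pos: [0.478, -0.0915, 0.1857]
orientation: [-0.0, 0.655, 0.756, -0.0]
force: [-0.7, -0.0, 0.1]
grip_width: 0.0218
finger_force: 30.0
```

```bash
python3 - <<'E'
from h import *
s=env.read_state();print(s["t"],s["ee_pos"],s["force"],s["moment"],s["grip_width"])
E
```

```text
23.4167 [ 0.47801136 -0.09151443  0.18574867] [-0.69279595 -0.04101243  0.0716472 ] [-0.04237439  0.17287623  0.00577734] 0.02175667276204149
```

To row units: 0.003 m is 0.004, 0.002 m is 0.0027.

Request:
servo_tool(rows=[[0.015,0,0,0.0013,0,0,0],[0.015,0,0,0.0027,0,0,0],[0.015,0,0,0.004,0,0,0],[0.015,0,0,0.004,0,0,0],[0.015,0,0,0.004,0,0,0],[0.015,0,0,0.004,0,0,0]])

```text
t: 23.92
ee_pos: [0.4781, -0.0915, 0.1827]
orientation: [0.0, 0.655, 0.755, 0.0]
force: [-1.4, 0.1, 1.0]
grip_width: 0.0216
finger_force: 30.0
```

```bash
python3 - <<'E'
from h import *
f=[]
for i in range(6):
    im=wrist("w8" if i==5 else None);s=env.read_state();f.append(np.r_[s["ee_pos"][2],s["force"]])
print(np.mean(f,0).round(4),np.std(f,0).round(4),s["t"],s["ee_pos"])
print([ (d["conf"],d["at"]) for d in env.spot_point("gauge_tip","wrist")]);lids(im)
cv2.imwrite("pics/w8c.png",cv2.resize(im["color"][130:280,170:340,::-1],None,fx=3.5,fy=3.5,interpolation=3))
E
```

```text
[ 0.1827 -1.0911  0.2344  1.7347] [0.     0.4793 0.3611 0.4146] 24.2167 [ 0.47802055 -0.09151739  0.18271615]
[(0.56, [249.6, 194.1]), (0.4, [229.8, 329.2])]
lid px [259. 131.] mean [ 0.4795 -0.0371  0.0798] circ 0.4798 -0.0375 r 0.0273 ztop 0.0816
lid px [250. 186.] mean [ 0.4786 -0.0854  0.0796] circ 0.4796 -0.0938 r 0.0271 ztop 0.0814
```

View pics/w8c.png

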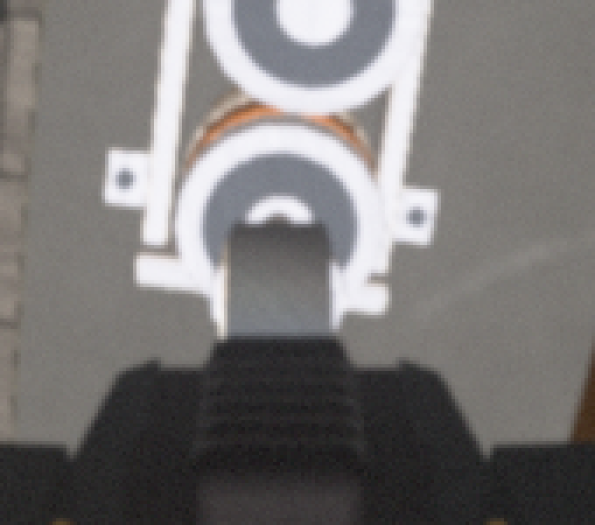

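```bash
python3 -c "
from cell import env
print(env.close_job())"
```

```text
the job is handed in; nothing more can be done
None
```

Job handed in at about 24 s: the two amber jars stand touching in the lane, the first against the end stop, and the gauge is held upright on its lid button with the plunger about half in (6 mm by height, about 3.3 N by force); the bell, toothpicks, biscuit bowl and green jar were not touched.

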